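# Pack the three-ink set and slide its lid shut

## Task

Make up the wooden ink box for sale: stand the blue, the green and the red ink bottle each down in the well that has its own colour painted on the floor, so that nothing sticks up, then slide the lid fully shut over them. The yellow bottle and the tall blue refill bottle are not part of the set: leave them standing where they are. Do not knock any bottle over.

Things in the scene. Friction and masses are not known exactly. Their poses are not given: they have to be found in the camera images.
- ink_blue: blue ink bottle (belongs in the set), standing upright and loose: round blue glass body 32 mm across and 34 mm high with a plain white label band, under a blue screw cap 28 mm across that runs from 34 to 60 mm above the foot; 60 mm high in all, about 70 g. Origin at the centre of its foot, z up; round, so its yaw means nothing. Best gripped by the cap.
- ink_green: green ink bottle (belongs in the set), standing upright and loose: round green glass body 32 mm across and 34 mm high with a plain white label band, under a green screw cap 28 mm across that runs from 34 to 60 mm above the foot; 60 mm high in all, about 70 g. Origin at the centre of its foot, z up; round, so its yaw means nothing. Best gripped by the cap.
- ink_red: red ink bottle (belongs in the set), standing upright and loose: round red glass body 32 mm across and 34 mm high with a plain white label band, under a red screw cap 28 mm across that runs from 34 to 60 mm above the foot; 60 mm high in all, about 70 g. Origin at the centre of its foot, z up; round, so its yaw means nothing. Best gripped by the cap.
- ink_yellow: yellow ink bottle (not of the set: the box has no yellow well), standing upright and loose: round yellow glass body 32 mm across and 34 mm high with a plain white label band, under a yellow screw cap 28 mm across that runs from 34 to 60 mm above the foot; 60 mm high in all, about 70 g. Origin at the centre of its foot, z up; round, so its yaw means nothing. Best gripped by the cap.
- ink_refill: tall blue refill bottle, a look-alike of the blue ink bottle that does not belong in the set: same blue body and cap (32 and 28 mm across), but a hard black pointed spout (22 mm across at its foot) stands on the cap, 90 mm high in all, too tall for the box. Loose. Origin at the centre of its foot, z up.
- swatch_blue: blue painted card 47x47x1 mm, fixed on the floor of the ink-box well for the blue ink. Origin: middle of the well, under the card, 6 mm above the table. y: along the box, the way its lid opens; x: across. Well 48x48 mm, 20 mm deep in a black insert (its top 20 mm above the origin). Wells stand in a row along y, 52 mm apart, colours in any order.
- swatch_green: green painted card 47x47x1 mm, fixed on the floor of the ink-box well for the green ink. Origin: middle of the well, under the card, 6 mm above the table. y: along the box, the way its lid opens; x: across. Well 48x48 mm, 20 mm deep in a black insert (its top 20 mm above the origin). Wells stand in a row along y, 52 mm apart, colours in any order.
- swatch_red: red painted card 47x47x1 mm, fixed on the floor of the ink-box well for the red ink. Origin: middle of the well, under the card, 6 mm above the table. y: along the box, the way its lid opens; x: across. Well 48x48 mm, 20 mm deep in a black insert (its top 20 mm above the origin). Wells stand in a row along y, 52 mm apart, colours in any order.
- lid_grip (a point): middle of the light wooden grip bar (56 mm across the box, 14 mm along it, 14 mm high, bottom 7 mm below this point) glued on top of the sliding lid near its outer end, 83 mm above the table. Axes as the box: +y is the way the lid opens. The lid is a darker board 96x188x5 mm that runs level in grooves of the side walls with about 1 N of friction.
- lid (a joint): how far the lid is drawn out, m: 0 fully shut against the closed end, 0.160 fully drawn; starts at 0.155 to 0.160, clear of the wells, sticking out past the box's +y end. The box is light wood, fixed to the table, 106 mm wide (x), 196 mm long, 80 mm high; above the insert it is 90 mm wide inside. The lid's underside runs 71 mm above the table.
Things that resemble listed ones, but are neither listed nor needed, are in the scene too. Of the things that look like the ink_yellow, the smaller one is meant.

How it is judged (in metres and radians):
On the way, in this order (a step that is already met when the one before it is completed fails the run):
1. the blue, green and red ink bottles stand in the wells of their colours, with the lid still open (x of ink_blue in the frame of swatch_blue between -0.013 and 0.013 m and y of ink_blue in the frame of swatch_blue between -0.013 and 0.013 m and z of ink_blue in the frame of swatch_blue between -0.004 and 0.006 m and angle between each of ink_blue, ink_green, ink_red's own z axis and vertical below 0.12 rad and x of ink_green in the frame of swatch_green between -0.013 and 0.013 m and y of ink_green in the frame of swatch_green between -0.013 and 0.013 m and z of ink_green in the frame of swatch_green between -0.004 and 0.006 m and x of ink_red in the frame of swatch_red between -0.013 and 0.013 m and y of ink_red in the frame of swatch_red between -0.013 and 0.013 m and z of ink_red in the frame of swatch_red between -0.004 and 0.006 m and value of joint lid above 0.03 m), for 0.2 s.
2. the lid is slid fully shut over them (value of joint lid below 0.005 m), for 0.2 s.
At the end, for the whole second after the job is handed in: Blue, green and red inks upright in the wells of their own colours (within 13 mm of the middle, foot within 6 mm of the floor), the lid shut to within 5 mm, the yellow and the refill bottle upright within 30 mm of where they stood; all bottles at rest and within 7 degrees of upright (x of ink_blue in the frame of swatch_blue between -0.013 and 0.013 m and y of ink_blue in the frame of swatch_blue between -0.013 and 0.013 m and z of ink_blue in the frame of swatch_blue between -0.004 and 0.006 m and angle between each of ink_blue, ink_green, ink_red, ink_yellow, ink_refill's own z axis and vertical below 0.12 rad and x of ink_green in the frame of swatch_green between -0.013 and 0.013 m and y of ink_green in the frame of swatch_green between -0.013 and 0.013 m and z of ink_green in the frame of swatch_green between -0.004 and 0.006 m and x of ink_red in the frame of swatch_red between -0.013 and 0.013 m and y of ink_red in the frame of swatch_red between -0.013 and 0.013 m and z of ink_red in the frame of swatch_red between -0.004 and 0.006 m and distance of each of ink_yellow, ink_refill from where it was at the start of the episode below 0.03 m and linear speed of each of ink_blue, ink_green, ink_red, ink_yellow, ink_refill below 0.02 m/s and value of joint lid below 0.005 m); the robot touches nothing.
It fails at once if a bottle is knocked over (angle between any of ink_blue, ink_green, ink_red, ink_yellow, ink_refill's own z axis and vertical above 0.8 rad).
It also fails if it takes over 96 s, if anything falls off the work surface, if the arm or the gripper's body presses on something with over 40 N, if the wrist force passes 120 N, or if a joint passes its speed limit or range.

## Robot

A 6-joint arm with a two-finger parallel gripper is mounted at the origin on a cart in front of the work surface, level with it; the furniture and walls round the work are solid. World frame = base frame: x ahead of the robot, y to its left, z up, the work surface at z = 0. Lengths are in mm, angles in rad, forces in N, time in s.
With the tool pointing down it reaches from about 275 to 775 mm from the base axis. Payload 14.6 kg.
Tool frame: the origin (TCP) lies on the mounting face of the last link; the fingertips stand ahead of it and the grasp point (between the pads) lies 155 mm ahead of it (arm.tcp_to_tips is the z of the fingertips in the tool frame, in mm); z points along the fingers, y is the direction in which the jaws open and shut (so a half turn about z gives the same grasp; the last joint's range is limited). The gripper opens to 85 mm and grips with 20 to 120 N. Pads are 22 mm wide; open, the fingers measure 114 mm over their backs; the gripper's body (76 mm by 85 mm) begins 54 mm behind the grasp point. The pads swing forward as they close: fully open they stand 13 mm farther back than shut.
Start: joints at [-0.155, 0.263, -0.048, 1.259, 0, 1.415], TCP at [525.004, -0.006, 404.678] pointing down, gripper open.
Joint ranges: [-2.65, 2.65], [-0.89, 1.7], [-1.18, 1.37], [-2.13, 2.11], [-1.35, 1.29], [-3.14, 3.14]. Speed limits (rad/s): [1.89, 1.89, 2.57, 2.79, 3.14, 3.14].

## Interface

Orientations are given as a rotation vector (axis times angle).
In Python, from plant import arm gives the robot as it stands.
- The arm moves only by the tool move_arm, never from a script. Its argument "steps" is a list of rows, each a list of 3 entries, a list of its own where there are three numbers: the closure in counts, from 0 (fully open) to 255 (shut), then the shift along the world's x, y, z in m, then the turn, a rotation vector about the world's x, y, z in degrees. A call has 1 to 12 rows; each row is the pose to reach, as a shift and turn from the pose commanded when the call began; what a row does not reach only later rows make up. A row lasts 1/8 s, in which the tool goes at most 62.5 mm and 10.7 degrees, less where a joint would pass 70% of its speed; a pose out of reach is approached as far as the arm can. A call with a gripper value outside its range is refused whole. The fingers move at their own pace and stop on an object; "force" is the grip in N (left out, the last holds). Time passes only in rows, so rows that repeat a pose let the fingers close. It gives the time, the measured TCP pose, the force and the opening at its end, in the units of the state.
- arm.state(): the state, without advancing time (a new reading comes with each control period).
- arm.capture(name): name is "scene" or "side" or "wrist"; returns a dict with "pixels" (480x640x3 uint8, blue, green, red), "z_map" (480x640 float32, mm along the optical axis (not along the pixel's ray), 0 where there is no reading), "fx", "fy", "cx", "cy" (pixels), "dist" ([k1, k2, p1, p2, k3] as OpenCV has them; the pictures are not rectified), "R" (3x3) and "t" (3): a world point X has camera coordinates R X + t; the wrist camera has in their place "tool_from_camera" (4x4, takes a point from camera to tool coordinates, whose origin is the TCP and whose axes are the flange's). Camera axes: x right, y down, z forward; pixel columns grow to the right and rows downward; lengths in mm; the calibration is good to about 2 mm. A picture is of the moment at which its call begins: read the wrist's pose just before it.
- arm.finish_job(): hands the job in, once; it reports no verdict.
The state is a dict: "time_s": time; "qpos": joint angles; "dq": joint speeds; "joint_efforts": joint torques, N m; "tool_pos": TCP position; "tool_rot": TCP orientation; "contact_force": force on the tool from outside, world axes, zero at the start; "torque": the same for the moment, N m; "grip_width": opening from 0.0 (shut) to 1.0 (fully open).
Only numpy, scipy, OpenCV 4.12 (cv2) and the standard library are available. Lean on these libraries where they do the work, as an engineer would, in place of code of your own. Each camera call takes 0.05 s, during which the arm holds its last target. There are 200 camera calls.

## Working session

There is one attempt and no reset: what is moved stays moved. The work goes in short steps, Python scripts to look and compute and a tool call to move; the robot and the scene stay as the last step left them, time stands still between calls to the robot, and variables do not carry over. Pictures are saved under pics/ and viewed, about 12 in all and at most 16, crops included, and the job is handed in when it is done.

Besides the shell and the picture viewer there is one more tool, called after "Request:" by a JSON object that holds its "fn" and its "kwargs". move_arm: Moves the arm, as the interface text tells. Its arguments: {"type":"object","properties":{"steps":{"type":"array","items":{"type":"array"}},"force":{"type":"number"}},"required":["steps"]}

```bash
ls; mkdir -p pics; cat > h.py <<'E'
import numpy as np, cv2
from plant import arm
from scipy.spatial.transform import Rotation as Ro
def cam(name):
    s=arm.state(); c=arm.capture(name)
    c['K']=np.array([[c['fx'],0,c['cx']],[0,c['fy'],c['cy']],[0,0,1.]]); c['dist']=np.array(c['dist'],float)
    if name=='wrist':
        T=np.array(c['tool_from_camera']); Rt=Ro.from_rotvec(s['tool_rot']).as_matrix()
        c['Rw']=Rt@T[:3,:3]; c['o']=Rt@T[:3,3]+np.array(s['tool_pos'])
    else:
        R=np.array(c['R']); c['Rw']=R.T; c['o']=-R.T@np.array(c['t'])
    return c
def ray(c,uv):
    p=cv2.undistortPoints(np.array(uv,float).reshape(-1,1,2),c['K'],c['dist']).reshape(-1,2)
    return np.c_[p,np.ones(len(p))]@c['Rw'].T
def plane(c,uv,z):
    d=ray(c,uv); return c['o']+d*((z-c['o'][2])/d[:,2])[:,None]
def depthpt(c,uv):
    d=ray(c,uv); uv=np.array(uv).reshape(-1,2).astype(int)
    return c['o']+d*c['z_map'][uv[:,1],uv[:,0]][:,None]
def proj(c,X):
    X=(np.array(X,float).reshape(-1,3)-c['o'])@c['Rw']
    return cv2.projectPoints(X,np.zeros(3),np.zeros(3),c['K'],c['dist'])[0].reshape(-1,2)
def save(c,n): cv2.imwrite('pics/'+n,c['pixels'])
E
python3 - <<'E'
from h import *
for n in ('scene','side','wrist'):
    c=cam(n); save(c,n+'0.png'); print(n,c['o'].round(),c['Rw'].round(2).tolist(),c['fx'])
s=arm.state(); print({k:np.round(v,3).tolist() for k,v in s.items()}, arm.tcp_to_tips)
E
```

```text
pics
scene [  23. -473.  838.] [[0.72, -0.51, 0.47], [-0.69, -0.52, 0.5], [-0.02, -0.69, -0.73]] 548.9971003549427
side [ 230. -604.  611.] [[0.93, -0.21, 0.31], [-0.37, -0.56, 0.74], [0.02, -0.8, -0.59]] 478.634476692318
wrist [525.  73. 374.] [[1.0, -0.0, -0.0], [-0.0, -0.96, -0.29], [-0.0, 0.29, -0.96]] 403.203193847164
{'time_s': 0.15, 'qpos': [-0.155, 0.263, -0.049, 1.259, -0.0, 1.415], 'dq': [-0.0, -0.001, 0.001, 0.0, 0.001, 0.002], 'joint_efforts': [0.002, -63.782, 38.465, 0.011, -0.0, 0.0], 'tool_pos': [524.931, 0.009, 404.372], 'tool_rot': [-2.221, -2.221, 0.001], 'contact_force': [-0.103, 0.027, 0.201], 'torque': [-0.032, 0.069, -0.044], 'grip_width': 1.005} 173.4
```

View pics/scene0.png

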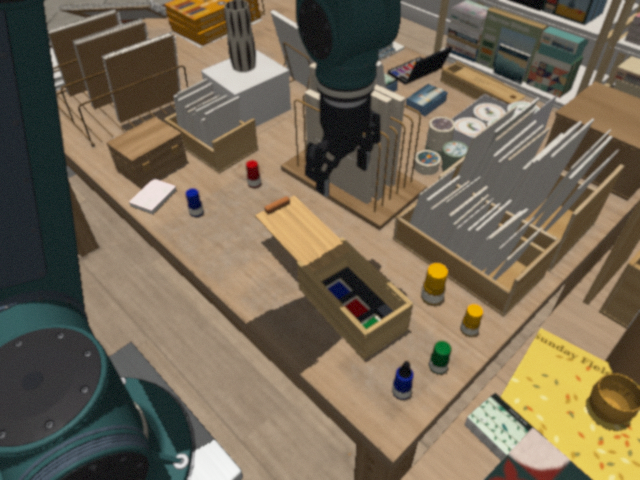

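View pics/side0.png

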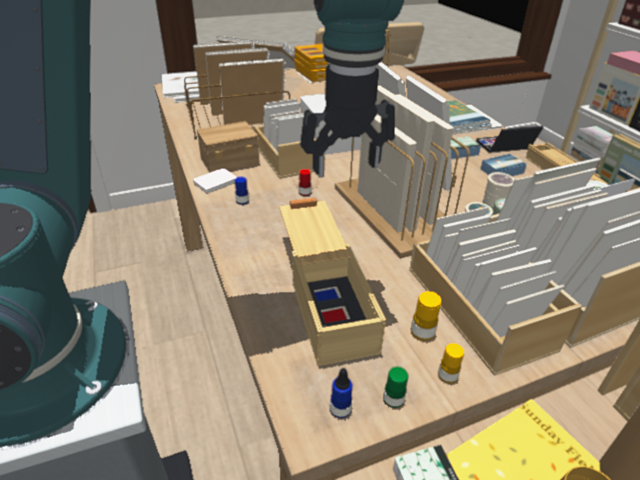

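View pics/wrist0.png

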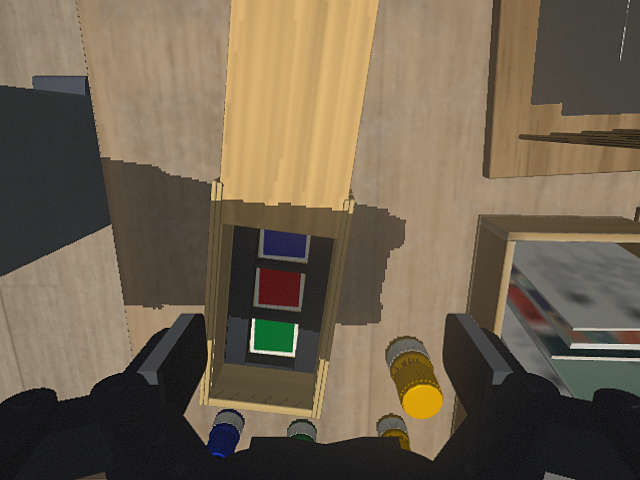

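The choices are as follows.
- **Blue:** the plain bottle at scene (194,202). The blue at (403,380) has the black spout, so it is the refill.
- **Red:** (253,174), the only one.
- **Green:** (440,356), the only one.
- **Yellow:** small one at (472,320), with a larger decoy at (435,283). Both stay put.

The wells along the box run blue, red, green from the lid end to the closed end.

```bash
cat > m.py <<'E'
from h import *
from scipy.optimize import least_squares
def masks(img):
    H=cv2.cvtColor(img,cv2.COLOR_BGR2HSV); h,s,v=cv2.split(H); k=(s>150)&(v>50)
    return dict(blue=k&(h>110)&(h<130),green=k&(h>50)&(h<85),red=k&((h<5)|(h>174)),yellow=k&(h>20)&(h<30)&(s>200))
def blobs(m,amin=40):
    n,l,st,ce=cv2.connectedComponentsWithStats(m.astype(np.uint8))
    return [(l==i) for i in range(1,n) if st[i,4]>=amin]
def circ(P,r=14):
    return least_squares(lambda p:np.hypot(*(P[:,:2]-p).T)-r,P[:,:2].mean(0),loss='soft_l1').x
E
python3 - <<'E'
from m import *
for n in ('scene','side'):
    c=cam(n)
    for k,m in masks(c['pixels']).items():
        for b in blobs(m):
            v,u=np.nonzero(b); uv=np.c_[u,v]; P=depthpt(c,uv); 
            if P[:,2].max()>150 or abs(P[:,0].mean()-500)>450: continue
            Q=P[(P[:,2]>36)&(P[:,2]<56)]
            print(n,k,len(u),uv.mean(0).round(),'z',P[:,2].min().round(),P[:,2].max().round(),'mean',P.mean(0).round(), 'circ',circ(Q).round(1) if len(Q)>8 else '')
c=cam('wrist')
for k,m in masks(c['pixels']).items():
    for b in blobs(m,300):
        v,u=np.nonzero(b); uv=np.c_[u,v]
        if k=='yellow' or v.mean()>400: continue
        (ct,sz,an)=cv2.minAreaRect(plane(c,uv,7)[:,:2].astype(np.float32))
        print('well',k,np.round(ct,1),np.round(sz,1),round(an,1),'bbox',u.min(),u.max(),v.min(),v.max(),'depth z',np.median(depthpt(c,uv)[:,2]).round(1))
E
```

```text
scene blue 156 [192. 197.] z 26.0 62.0 mean [423. 341.  50.] circ [425.8 349.9]
scene blue 162 [339. 290.] z 1.0 10.0 mean [491. -28.   6.] circ 
scene green 45 [370. 322.] z 3.0 10.0 mean [ 478. -120.    6.] circ 
scene green 179 [442. 349.] z 53.0 63.0 mean [ 495. -258.   58.] circ [ 499.  -256.7]
scene red 188 [252. 169.] z 23.0 62.0 mean [573. 326.  47.] circ [578.8 332.5]
scene red 200 [356. 308.] z 3.0 26.0 mean [484. -80.   6.] circ 
scene red 201 [543. 474.] z 51.0 57.0 mean [ 436. -474.   54.] circ [ 443.1 -466.9]
side blue 177 [326. 295.] z 6.0 26.0 mean [486. -24.   9.] circ 
side yellow 482 [452. 358.] z 25.0 64.0 mean [ 592. -255.   50.] circ [ 598.2 -249.8]
well green [ 472.4 -134.4] [34.4 39.5] 84.8 bbox 254 293 319 351 depth z 7.9
well red [479.7 -81.5] [37.3 39.5] 84.9 bbox 258 300 268 306 depth z 7.7
```

Request:
{"fn": "move_arm", "kwargs": {"steps": [[0,[-0.03,-0.05,0],[0,0,0]],[0,[-0.03,-0.1,0],[0,0,0]],[0,[-0.03,-0.15,0],[0,0,0]],[0,[-0.03,-0.15,0],[0,0,0]],[0,[-0.03,-0.15,0],[0,0,0]]]}}

```text
time_s: 0.92
tool_pos: [494.9, -149.8, 404.6]
tool_rot: [-2.222, -2.221, -0.0]
contact_force: [0.3, 0.1, -0.7]
grip_width: 0.998
```

```bash
python3 - <<'E'
from m import *
c=cam('wrist'); save(c,'w1.png'); print(c['o'].round(1))
for k,m in masks(c['pixels']).items():
    for b in blobs(m,150):
        v,u=np.nonzero(b); uv=np.c_[u,v]; P=depthpt(c,uv)
        top=uv[P[:,2]>P[:,2].max()-4]
        (ct,sz,an)=cv2.minAreaRect(plane(c,uv,7)[:,:2].astype(np.float32))
        print(k,uv.mean(0).round(),'z',np.percentile(P[:,2],[2,98]).round(),'rect7',np.round(ct,1),np.round(sz,1),round(an,1),'top60',plane(c,top,60)[:,:2].mean(0).round(1) if P[:,2].max()>30 else '')
E
```

```text
[495.  -76.4 374.4]
blue [315.  63.] z [6. 9.] rect7 [486.9 -28.9] [39.2 39.3] 84.9 top60 [490.4 -35.6]
green [304. 175.] z [6. 9.] rect7 [ 473.5 -124.1] [22.8 39. ] 84.3 top60 [ 487.7 -114.8]
red [308. 127.] z [6. 9.] rect7 [479.9 -80.6] [39.1 39.6] 85.1 top60 [478.2 -77.2]
yellow [474. 234.] z [74. 80.] rect7 [ 636.3 -177.5] [44.5 43.7] 57.6 top60 [ 611. -164.]
yellow [437. 330.] z [ 56. 245.] rect7 [ 606.7 -278.4] [18.8 31.7] 0.1 top60 [ 596.  -241.4]
```

View pics/w1.png

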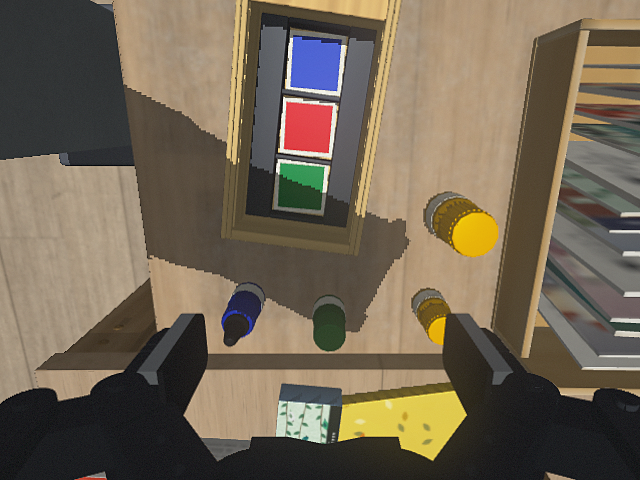

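Every swatch is visible: blue (315,63), red (308,127), green (304,187). The green bottle is at (329,325), with the refill (243,312) beside it and the small yellow at (432,318). I'll refine the green and refill positions, since they are close together.

```bash
python3 - <<'E'
from m import *
def relax(img):
    h,s,v=cv2.split(cv2.cvtColor(img,cv2.COLOR_BGR2HSV)); k=(s>90)&(v>25)
    return dict(blue=k&(h>105)&(h<132),green=k&(h>45)&(h<90),yellow=(s>150)&(v>60)&(h>15)&(h<32))
for n in ('wrist','scene','side'):
    c=cam(n)
    for k,m in relax(c['pixels']).items():
        for b in blobs(m,60):
            v,u=np.nonzero(b); uv=np.c_[u,v]; P=depthpt(c,uv); P0=P
            P=P[(P[:,2]>37)&(P[:,2]<57)]
            if len(P)<15 or not(380<P[:,0].mean()<680 and -320<P[:,1].mean()<-150): continue
            T=uv[(abs(P0[:,2]-60)<3)]
            print(n,k,uv.mean(0).round(),len(P),circ(P).round(1),'top',plane(c,T,60)[:,:2].mean(0).round(1) if len(T)>10 else '',len(T))
E
```

```text
wrist blue [242. 309.] 337 [ 418.7 -242.8] top [ 420.9 -236.9] 251
wrist green [329. 336.] 36 [ 498.8 -256.1] top [ 498.6 -255.5] 571
wrist yellow [434. 319.] 332 [ 597.7 -250.2] top [ 591.9 -248.6] 407
scene blue [403. 381.] 131 [ 418.2 -244. ] top [ 412.5 -247.9] 84
scene green [441. 354.] 136 [ 498.2 -257.2] top [ 495.5 -257.6] 155
scene yellow [436. 278.] 146 [ 605.  -160.5] top [ 595. -165.] 43
scene yellow [473. 316.] 123 [ 598.  -249.6] top [ 595.6 -250.6] 149
side blue [341. 395.] 173 [ 418.  -243.4] top [ 414.2 -250. ] 124
side green [397. 382.] 175 [ 498.4 -256.9] top [ 497.2 -258.6] 236
side yellow [428. 309.] 214 [ 605.1 -162.1] top [ 600.1 -171.3] 61
side yellow [452. 358.] 165 [ 598.  -249.8] top [ 596.7 -251.3] 220
```

Request:
{"fn": "move_arm", "kwargs": {"steps": [[105,[0.003,-0.05,0],[0,0,0]],[105,[0.0035,-0.107,0],[0,0,0]],[105,[0.0035,-0.107,-0.05],[0,0,0]],[105,[0.0035,-0.107,-0.1],[0,0,0]],[105,[0.0035,-0.107,-0.1],[0,0,0]],[105,[0.0035,-0.107,-0.1],[0,0,0]]], "force": 30}}

```text
time_s: 1.88
tool_pos: [499.1, -256.8, 306.6]
tool_rot: [2.219, 2.221, 0.0]
contact_force: [-0.6, 0.1, 0.9]
grip_width: 0.591
```

```bash
python3 - <<'E'
from m import *
c=cam('wrist'); save(c,'w2.png'); print(proj(c,[498.5,-256.7,60]))
E
```

```text
[[322.93849891 257.18993412]]
```

View pics/w2.png

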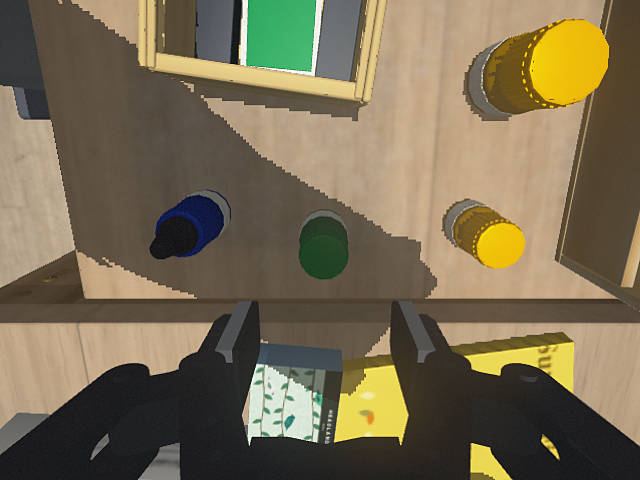

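The green bottle's cap is at (323,255), as predicted (323,257). The refill, with its black spout, is at (190,225) and the small yellow at (490,240). Both are clear of the fingers, so I descend and grip.

Request:
{"fn": "move_arm", "kwargs": {"steps": [[105,[0,0,-0.04],[0,0,0]],[105,[0,0,-0.07],[0,0,0]],[105,[0,0,-0.095],[0,0,0]],[105,[0,0,-0.095],[0,0,0]],[255,[0,0,-0.095],[0,0,0]],[255,[0,0,-0.095],[0,0,0]],[255,[0,0,-0.095],[0,0,0]],[255,[0,0,-0.095],[0,0,0]],[255,[0,0,-0.095],[0,0,0]]], "force": 30}}

```text
time_s: 3.05
tool_pos: [499.1, -257.4, 211.6]
tool_rot: [2.219, 2.219, 0.001]
contact_force: [-0.9, -0.2, 7.5]
grip_width: 0.317
```

Request:
{"fn": "move_arm", "kwargs": {"steps": [[255,[0,0,0.03],[0,0,0]],[255,[0,0,0.08],[0,0,0]],[255,[0,0,0.12],[0,0,0]],[255,[-0.01,0.04,0.12],[0,0,-2]],[255,[-0.02,0.09,0.12],[0,0,-4]],[255,[-0.0255,0.125,0.12],[0,0,-6.5]],[255,[-0.0255,0.125,0.12],[0,0,-6.5]],[255,[-0.0255,0.125,0.12],[0,0,-6.5]]]}}

```text
time_s: 4.05
tool_pos: [473.3, -132.3, 330.6]
tool_rot: [2.342, 2.092, 0.001]
contact_force: [0.5, -0.9, 0.4]
grip_width: 0.315
```

```bash
python3 - <<'E'
from m import *
c=cam('wrist'); save(c,'w3.png')
c=cam('side'); cv2.imwrite('pics/s3.png',c['pixels'][120:420,230:530])
E
```

```text
(no output)
```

View pics/w3.png

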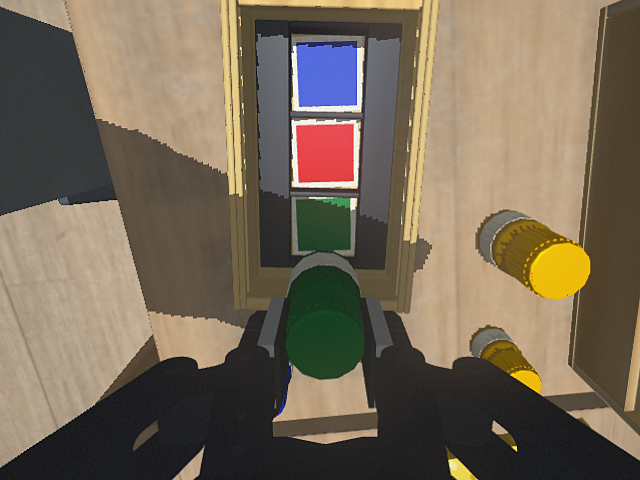

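The green bottle is gripped straight, and the box lines up with the image axes. Now I lower it into the green well.

Request:
{"fn": "move_arm", "kwargs": {"steps": [[255,[0,0,-0.04],[0,0,0]],[255,[0,0,-0.08],[0,0,0]],[255,[0,0,-0.1],[0,0,0]],[255,[0,0,-0.11],[0,0,0]],[255,[0,0,-0.11],[0,0,0]],[255,[0,0,-0.11],[0,0,0]]]}}

```text
time_s: 4.9
tool_pos: [473.4, -132.4, 220.2]
tool_rot: [2.343, 2.091, 0.001]
contact_force: [0.4, -0.2, -0.6]
grip_width: 0.315
```

Request:
{"fn": "move_arm", "kwargs": {"steps": [[255,[0,0,-0.0015],[0,0,0]],[255,[0,0,-0.0015],[0,0,0]],[135,[0,0,-0.0015],[0,0,0]],[135,[0,0,-0.0015],[0,0,0]],[135,[0,0,-0.0015],[0,0,0]],[135,[0,0,0.03],[0,0,0]],[135,[0,0,0.08],[0,0,0]],[135,[0,0,0.13],[0,0,0]],[105,[0,0,0.18],[0,0,0]],[105,[0.01,0.06,0.18],[0,0,0]],[105,[0.02,0.12,0.18],[0,0,0]],[105,[0.02,0.12,0.18],[0,0,0]]]}}

```text
time_s: 6.4
tool_pos: [493.0, -8.8, 399.8]
tool_rot: [-2.339, -2.097, -0.001]
contact_force: [-1.0, -0.8, -0.2]
grip_width: 0.591
```

```bash
python3 - <<'E'
from m import *
c=cam('wrist'); save(c,'w4.png'); Z=c['z_map']
for n in ('wrist',):
  h,s,v=cv2.split(cv2.cvtColor(c['pixels'],cv2.COLOR_BGR2HSV))
  for b in blobs((s>90)&(v>25)&(h>45)&(h<90),200):
    y,x=np.nonzero(b); uv=np.c_[x,y]; P=depthpt(c,uv); print(uv.mean(0),P[:,2].max(),circ(P[(P[:,2]>45)&(P[:,2]<63)]) if P[:,2].max()>45 else '')
    T=uv[abs(P[:,2]-67)<4]; print(len(T), plane(c,T,67).mean(0) if len(T) else '')
E
```

```text
[317.15769944 347.12801484] 369.62734003956155 [ 472.80189894 -131.34910236]
766 [ 473.05853804 -129.46615884   67.        ]
```

View pics/w4.png

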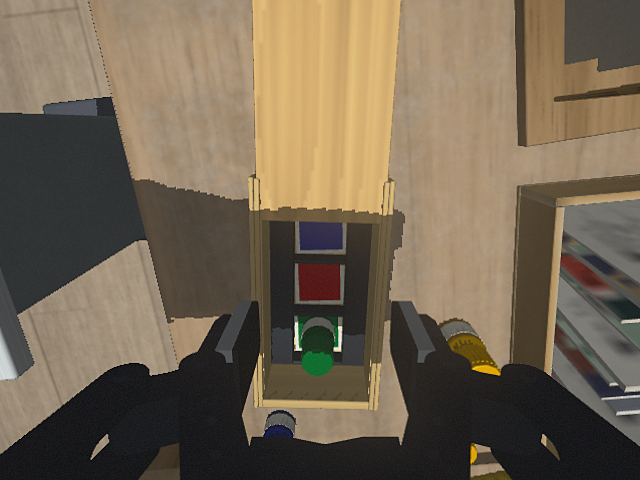

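Green stands upright in its well at (317,340), within 3 mm of the middle. Before reaching for the left-hand bottles, I'll check the obstacle heights there.

```bash
python3 - <<'E'
from m import *
G=np.zeros((10,12))
for n in ('scene','side'):
    c=cam(n); v,u=np.nonzero(c['z_map']>0); P=depthpt(c,np.c_[u,v])
    tool=np.array(arm.state()['tool_pos'])
    k=(P[:,0]>360)&(P[:,0]<760)&(P[:,1]>20)&(P[:,1]<500)&(P[:,2]<420)&(np.hypot(P[:,0]-tool[0],P[:,1]-tool[1])>130)
    P=P[k]; np.maximum.at(G,(((P[:,0]-360)//40).astype(int),((P[:,1]-20)//40).astype(int)),P[:,2])
print('cols y',list(range(20,500,40)))
for i in range(10): print(360+40*i,G[i].round().astype(int))
E
```

```text
cols y [20, 60, 100, 140, 180, 220, 260, 300, 340, 380, 420, 460]
360 [ 4  4  4  5  4  4  5  5  4 17 19 88]
400 [ 0  4  4  4  4  5  5 64 64  5 19 86]
440 [ 0  0 80 81 79  5  5 34 59  5  4 11]
480 [ 0  0 80 93 78  4  4  5  4  6  5  6]
520 [  0   0  80  93   0   2   4   5   4  96 149 134]
560 [  0   4   5  78   5   3   4  64  62  96 149 136]
600 [  5   4   5   5   6   5   6   5   5  95 150 136]
640 [ 22  23  23  22  23 201 202  22   6  90 147 132]
680 [195 270 270 271 270 271 271  22   4   5   5 114]
720 [176 271 271 270 271 271 270  18   4   4   5 119]
```

Request:
{"fn": "move_arm", "kwargs": {"steps": [[105,[0,0.05,0],[0,0,0]],[105,[0,0.11,0],[0,0,0]],[105,[0,0.17,0],[0,0,0]],[105,[0.01,0.23,0],[0,0,0]],[105,[0.02,0.28,0],[0,0,0]],[105,[0.02,0.32,0],[0,0,0]],[105,[0.02,0.32,0],[0,0,0]],[105,[0.02,0.32,0],[0,0,0]]]}}

```text
time_s: 7.55
tool_pos: [513.5, 306.7, 399.5]
tool_rot: [2.345, 2.09, -0.001]
contact_force: [0.6, -0.6, 0.5]
grip_width: 0.592
```

```bash
python3 - <<'E'
from m import *
for n in ('wrist','scene','side'):
    c=cam(n); 
    if n=='wrist': save(c,'w5.png')
    h,s,v=cv2.split(cv2.cvtColor(c['pixels'],cv2.COLOR_BGR2HSV)); k=(s>90)&(v>25)
    for name,m in dict(blue=k&(h>105)&(h<132),red=(s>150)&(v>40)&((h<6)|(h>172))).items():
        for b in blobs(m,60):
            y,x=np.nonzero(b); uv=np.c_[x,y]; P0=depthpt(c,uv); P=P0[(P0[:,2]>37)&(P0[:,2]<57)]
            if len(P)<15 or not(380<P[:,0].mean()<680 and 250<P[:,1].mean()<400): continue
            T=uv[(abs(P0[:,2]-60)<3)]
            print(n,name,uv.mean(0).round(),P0[:,2].max().round(),len(P),circ(P).round(1),'top',plane(c,T,60)[:,:2].mean(0).round(1) if len(T)>10 else '',len(T))
E
```

```text
wrist blue [212. 175.] 369.0 247 [427.1 349.4] top [427.8 349.7] 1033
wrist red [405. 176.] 369.0 27 [578.2 333.2] top [578.  333.5] 1004
scene blue [193. 198.] 63.0 86 [426.8 349.2] top [424.5 345.1] 67
scene red [252. 170.] 838.0 81 [577.1 332.7] top [575.6 329.3] 63
side blue [241. 186.] 65.0 76 [427.1 348.3] top [425.8 345.5] 57
side red [305. 178.] 611.0 71 [576.5 333.3] top [576.2 330.8] 61
```

View pics/w5.png

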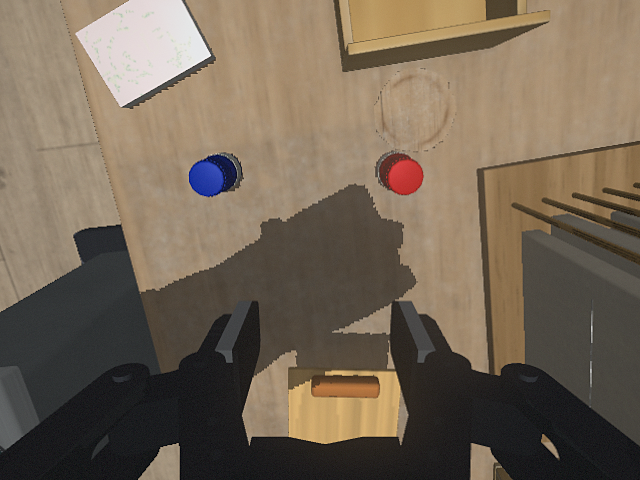

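The plain blue bottle is at (210,176) and red at (403,174), with no spout on either. I take red first.

Request:
{"fn": "move_arm", "kwargs": {"steps": [[105,[0.04,0.015,0],[0,0,0]],[105,[0.064,0.0265,-0.03],[0,0,0]],[105,[0.064,0.0265,-0.08],[0,0,0]],[105,[0.064,0.0265,-0.125],[0,0,0]],[105,[0.064,0.0265,-0.165],[0,0,0]],[105,[0.064,0.0265,-0.188],[0,0,0]],[105,[0.064,0.0265,-0.188],[0,0,0]],[255,[0.064,0.0265,-0.188],[0,0,0]],[255,[0.064,0.0265,-0.188],[0,0,0]],[255,[0.064,0.0265,-0.188],[0,0,0]],[255,[0.064,0.0265,-0.188],[0,0,0]],[255,[0.064,0.0265,-0.188],[0,0,0]]], "force": 30}}

```text
time_s: 9.2
tool_pos: [577.5, 334.5, 213.2]
tool_rot: [2.343, 2.091, 0.004]
contact_force: [-0.2, -1.8, 7.6]
grip_width: 0.314
```

Request:
{"fn": "move_arm", "kwargs": {"steps": [[255,[0,0,0.04],[0,0,0]],[255,[0,0,0.09],[0,0,0]],[255,[-0.01,-0.01,0.14],[0,0,0]],[255,[-0.05,-0.05,0.14],[0,0,0]],[255,[-0.09,-0.1,0.14],[0,0,0]],[255,[-0.098,-0.16,0.14],[0,0,0]],[255,[-0.098,-0.22,0.14],[0,0,0]],[255,[-0.098,-0.28,0.14],[0,0,0]],[255,[-0.098,-0.34,0.14],[0,0,0]],[255,[-0.098,-0.39,0.14],[0,0,0]],[255,[-0.098,-0.414,0.14],[0,0,0]],[255,[-0.098,-0.414,0.14],[0,0,0]]]}}

```text
time_s: 10.7
tool_pos: [478.9, -80.9, 352.2]
tool_rot: [2.346, 2.088, 0.001]
contact_force: [-0.9, 0.8, -1.1]
grip_width: 0.318
```

Request:
{"fn": "move_arm", "kwargs": {"steps": [[255,[0.001,0,-0.05],[0,0,0]],[255,[0.001,0,-0.09],[0,0,0]],[255,[0.001,0,-0.115],[0,0,0]],[255,[0.001,0,-0.128],[0,0,0]],[255,[0.001,0,-0.131],[0,0,0]],[255,[0.001,0,-0.131],[0,0,0]],[255,[0.001,0,-0.131],[0,0,0]]]}}

```text
time_s: 11.58
tool_pos: [480.3, -79.6, 221.5]
tool_rot: [2.343, 2.091, 0.001]
contact_force: [0.7, -0.2, -1.0]
grip_width: 0.312
```

Request:
{"fn": "move_arm", "kwargs": {"steps": [[255,[0,0,-0.001],[0,0,0]],[135,[0,0,-0.001],[0,0,0]],[135,[0,0,-0.001],[0,0,0]],[135,[0,0,-0.001],[0,0,0]],[135,[0,0,0.03],[0,0,0]],[135,[0,0,0.08],[0,0,0]],[135,[0,0,0.14],[0,0,0]],[105,[0,0.06,0.17],[0,0,0]],[105,[0,0.12,0.17],[0,0,0]],[105,[-0.01,0.18,0.17],[0,0,0]],[105,[-0.02,0.24,0.17],[0,0,0]],[105,[-0.03,0.3,0.17],[0,0,0]]]}}

```text
time_s: 13.08
tool_pos: [449.3, 222.4, 390.8]
tool_rot: [2.344, 2.092, 0.0]
contact_force: [1.7, -0.2, -0.0]
grip_width: 0.59
```

```bash
python3 - <<'E'
from m import *
c=cam('side'); cv2.imwrite('pics/s6.png',cv2.resize(c['pixels'][180:420,220:500],None,fx=2,fy=2,interpolation=cv2.INTER_CUBIC))
E
```

```text
(no output)
```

View pics/s6.png

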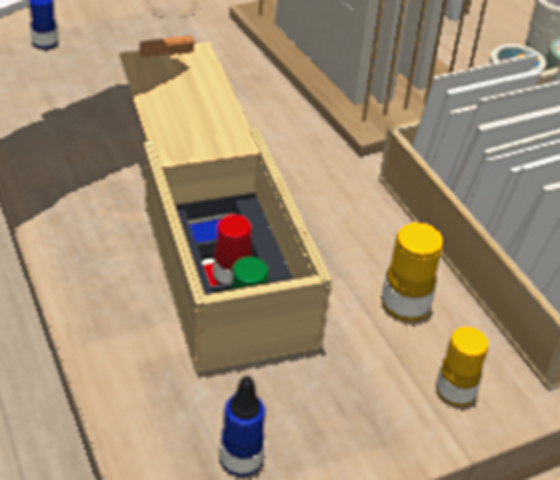

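Red (233,240) and green (250,270) both stand in the box, and the refill and yellow bottles are undisturbed. Next is blue.

Request:
{"fn": "move_arm", "kwargs": {"steps": [[105,[-0.01,0.05,0],[0,0,0]],[105,[-0.022,0.1,0],[0,0,0]],[105,[-0.022,0.127,-0.03],[0,0,0]],[105,[-0.022,0.127,-0.08],[0,0,0]],[105,[-0.022,0.127,-0.1],[0,0,0]],[105,[-0.022,0.127,-0.1],[0,0,0]],[105,[-0.022,0.127,-0.1],[0,0,0]]]}}

```text
time_s: 14.0
tool_pos: [428.3, 347.6, 291.7]
tool_rot: [2.344, 2.092, 0.002]
contact_force: [0.0, 0.3, 0.2]
grip_width: 0.587
```

Request:
{"fn": "move_arm", "kwargs": {"steps": [[105,[-0.001,0.0015,-0.04],[0,0,0]],[105,[-0.001,0.0015,-0.065],[0,0,0]],[105,[-0.001,0.0015,-0.08],[0,0,0]],[105,[-0.001,0.0015,-0.08],[0,0,0]],[255,[-0.001,0.0015,-0.08],[0,0,0]],[255,[-0.001,0.0015,-0.08],[0,0,0]],[255,[-0.001,0.0015,-0.08],[0,0,0]],[255,[-0.001,0.0015,-0.08],[0,0,0]],[255,[-0.001,0.0015,-0.08],[0,0,0]]], "force": 30}}

```text
time_s: 15.12
tool_pos: [427.3, 349.2, 211.8]
tool_rot: [2.343, 2.092, 0.003]
contact_force: [-0.6, -1.0, 7.4]
grip_width: 0.316
```

Request:
{"fn": "move_arm", "kwargs": {"steps": [[255,[0,0,0.04],[0,0,0]],[255,[0,0,0.09],[0,0,0]],[255,[0,-0.01,0.14],[0,0,0]],[255,[0.01,-0.06,0.14],[0,0,0]],[255,[0.02,-0.12,0.14],[0,0,0]],[255,[0.03,-0.18,0.14],[0,0,0]],[255,[0.04,-0.24,0.14],[0,0,0]],[255,[0.05,-0.3,0.14],[0,0,0]],[255,[0.0595,-0.35,0.14],[0,0,0]],[255,[0.0595,-0.3785,0.14],[0,0,0]],[255,[0.0595,-0.3785,0.14],[0,0,0]],[255,[0.0595,-0.3785,0.14],[0,0,0]]]}}

```text
time_s: 16.62
tool_pos: [486.4, -29.2, 351.0]
tool_rot: [2.344, 2.092, 0.001]
contact_force: [0.3, -0.7, -1.1]
grip_width: 0.316
```

```bash
python3 - <<'E'
from m import *
for n in ('side','scene'):
    c=cam(n); v,u=np.nonzero(c['z_map']>0); uv=np.c_[u,v]; P=depthpt(c,uv)
    a=np.radians(7); ey=np.array([np.sin(a),np.cos(a)]); ex=np.array([ey[1],-ey[0]])
    q=(P[:,:2]-[486.9,-29])@np.c_[ex,ey]
    k=(abs(q[:,0])<30)&(abs(P[:,2]-76)<5)&(q[:,1]>0)&(q[:,1]<250)
    print(n,'lid y range from blue well',np.percentile(q[k,1],[0.5,2,98]).round(1))
    k=(abs(q[:,0])<28)&(P[:,2]>84)&(P[:,2]<100)&(q[:,1]>60)&(q[:,1]<250); print('grip',len(q[k]),P[k].mean(0).round(1),q[k].mean(0).round(1),np.percentile(q[k],[2,98],axis=0).round(1).tolist())
c=cam('wrist'); save(c,'w7.png')
E
```

```text
side lid y range from blue well [ 21.6  23.1 194.8]
grip 107 [501.4 167.6  89.2] [ -9.5 196.9] [[-26.2, 192.1], [15.1, 205.9]]
scene lid y range from blue well [ 21.8  23.8 195.3]
grip 156 [512.2 167.5  88.2] [  1.2 198.2] [[-24.0, 191.7], [26.6, 206.2]]
```

View pics/w7.png

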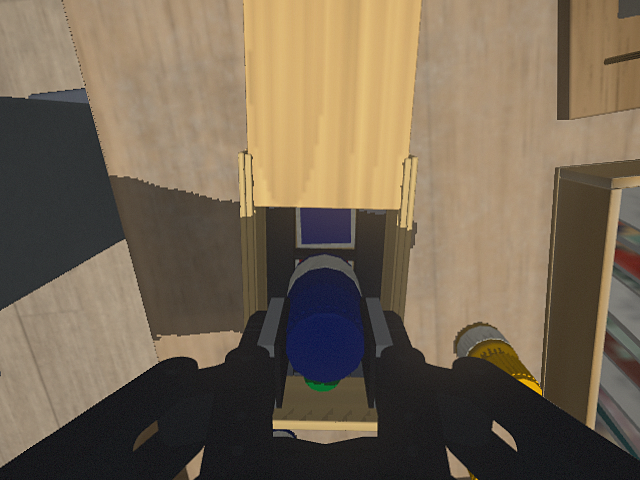

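The blue bottle is held straight above its well (325,228). The lid edge is about 22 mm from the well's middle, so I aim 3 mm away from the lid.

Request:
{"fn": "move_arm", "kwargs": {"steps": [[255,[0,-0.003,-0.03],[0,0,0]],[255,[0,-0.003,-0.07],[0,0,0]],[255,[0,-0.003,-0.1],[0,0,0]],[255,[0,-0.003,-0.12],[0,0,0]],[255,[0,-0.003,-0.131],[0,0,0]],[255,[0,-0.003,-0.131],[0,0,0]],[255,[0,-0.003,-0.131],[0,0,0]]]}}

```text
time_s: 17.65
tool_pos: [486.8, -32.4, 220.3]
tool_rot: [2.343, 2.092, 0.001]
contact_force: [0.3, 0.2, -0.6]
grip_width: 0.313
```

Request:
{"fn": "move_arm", "kwargs": {"steps": [[255,[0,0,-0.001],[0,0,0]],[135,[0,0,-0.001],[0,0,0]],[135,[0,0,-0.001],[0,0,0]],[135,[0,0,-0.001],[0,0,0]],[135,[0,0,0.03],[0,0,0]],[135,[0,0,0.08],[0,0,0]],[135,[0,0,0.14],[0,0,0]],[135,[0,0,0.18],[0,0,0]],[135,[0,-0.06,0.18],[0,0,0]],[135,[0,-0.12,0.18],[0,0,0]],[135,[0,-0.12,0.18],[0,0,0]]]}}

```text
time_s: 19.02
tool_pos: [486.4, -155.7, 399.4]
tool_rot: [2.348, 2.087, -0.001]
contact_force: [-0.1, 0.8, -0.2]
grip_width: 0.471
```

```bash
python3 - <<'E'
from m import *
c=cam('wrist'); save(c,'w8.png')
h,s,v=cv2.split(cv2.cvtColor(c['pixels'],cv2.COLOR_BGR2HSV)); k=(s>90)&(v>25)
for name,m in dict(blue=k&(h>105)&(h<132),red=(s>150)&(v>40)&((h<6)|(h>172)),green=k&(h>45)&(h<90)).items():
    for b in blobs(m,100):
        y,x=np.nonzero(b); uv=np.c_[x,y]; P=depthpt(c,uv); T=uv[abs(P[:,2]-67)<5]
        if len(T)>30: print(name,uv.mean(0).round(),'top',plane(c,T,67)[:,:2].mean(0).round(1),'z',np.median(P[abs(P[:,2]-67)<5,2]).round(1))
E
```

```text
blue [307.  53.] top [486.5 -33.2] z 67.5
red [306. 121.] top [480.8 -80.9] z 67.4
green [306. 184.] top [ 473.2 -130.2] z 67.4
```

View pics/w8.png

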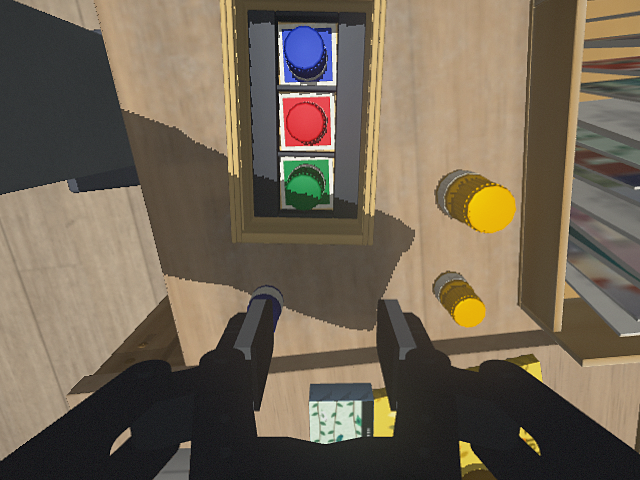

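All three bottles are upright in their own wells: blue (305,50), red (305,122), green (306,185). Cap tops are at z≈67, with offsets of 4 mm or less. Next I close the fingers and go beyond the lid's grip bar.

Request:
{"fn": "move_arm", "kwargs": {"steps": [[255,[0,0.05,0],[0,0,0]],[255,[0,0.11,0],[0,0,0]],[255,[0.01,0.17,0],[0,0,0]],[255,[0.02,0.23,0],[0,0,0]],[255,[0.03,0.29,0],[0,0,0]],[255,[0.03,0.35,0],[0,0,0]],[255,[0.03,0.36,0],[0,0,0]],[255,[0.03,0.36,0],[0,0,0]],[255,[0.03,0.36,-0.04],[0,0,0]],[255,[0.03,0.36,-0.08],[0,0,0]],[255,[0.03,0.36,-0.08],[0,0,0]],[255,[0.03,0.36,-0.08],[0,0,0]]]}}

```text
time_s: 20.58
tool_pos: [516.9, 206.9, 321.3]
tool_rot: [2.344, 2.09, 0.002]
contact_force: [-0.3, -0.1, 0.2]
grip_width: 0.002
```

```bash
python3 - <<'E'
from m import *
c=cam('wrist'); save(c,'w9.png'); print(c['o'], arm.state()['tool_pos'])
h,s,v=cv2.split(cv2.cvtColor(c['pixels'],cv2.COLOR_BGR2HSV))
vv,uu=np.nonzero(c['z_map']>0); P=depthpt(c,np.c_[uu,vv]); k=(P[:,2]>86)&(P[:,2]<94)&(P[:,1]<200)&(P[:,1]>120)&(P[:,0]<560)&(P[:,0]>460)
print(k.sum(), P[k].mean(0) if k.any() else '', cv2.minAreaRect(P[k][:,:2].astype(np.float32)) if k.any() else '')
E
```

```text
[525.32096212 279.80567388 291.10083515] [516.97120657 207.10519394 321.4918814 ]
462 [520.74333998 171.63180138  89.68276708] ((514.64404296875, 171.3280487060547), (14.3423490524292, 55.72345733642578), 81.66606903076172)
```

View pics/w9.png

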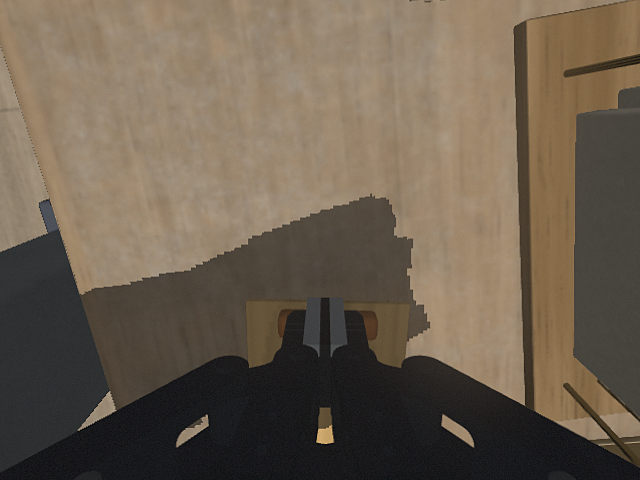

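The bar is found at (514.6, 171.3), about 8° off the y axis, and the fingers are 18 mm beyond its outer face. I go down to tip height 80 mm and push.

Request:
{"fn": "move_arm", "kwargs": {"steps": [[255,[0.002,0,-0.035],[0,0,0]],[255,[0.002,0,-0.067],[0,0,0]],[255,[0.002,0,-0.067],[0,0,0]],[255,[0.001,-0.01,-0.067],[0,0,0]],[255,[0,-0.018,-0.067],[0,0,0]],[255,[-0.001,-0.026,-0.067],[0,0,0]],[255,[-0.003,-0.038,-0.067],[0,0,0]],[255,[-0.005,-0.05,-0.067],[0,0,0]],[255,[-0.005,-0.05,-0.067],[0,0,0]]]}}

```text
time_s: 21.75
tool_pos: [511.3, 156.5, 252.7]
tool_rot: [-2.345, -2.09, 0.001]
contact_force: [0.2, -0.2, -0.1]
grip_width: 0.003
```

```bash
cat > lid.py <<'E'
from m import *
a=np.radians(7.9); ey=np.array([np.sin(a),np.cos(a)]); ex=np.array([ey[1],-ey[0]])
for n in ('side','scene'):
    c=cam(n); v,u=np.nonzero(c['z_map']>0); P=depthpt(c,np.c_[u,v]); q=(P[:,:2]-[486.9,-28.9])@np.c_[ex,ey]
    k=(abs(q[:,0])<30)&(abs(P[:,2]-76)<4)&(q[:,1]>-160)&(q[:,1]<250)
    print(n,'lid y range from blue well',np.percentile(q[k,1],[0.5,2,98,99.5]).round(1))
E
python3 lid.py
```

```text
side lid y range from blue well [-141.5 -140.8  160.2  162.3]
scene lid y range from blue well [-141.  -140.1  160.2  165. ]
```

The lid is moving with the push: its outer end went from about 195 to 162 mm. I continue.

Request:
{"fn": "move_arm", "kwargs": {"steps": [[255,[-0.002,-0.015,0],[0,0,0]],[255,[-0.004,-0.03,0],[0,0,0]],[255,[-0.006,-0.045,0],[0,0,0]],[255,[-0.008,-0.06,0],[0,0,0]],[255,[-0.01,-0.075,0],[0,0,0]],[255,[-0.012,-0.09,0],[0,0,0]],[255,[-0.014,-0.1,0],[0,0,0]],[255,[-0.015,-0.11,0],[0,0,0]],[255,[-0.015,-0.115,0],[0,0,0]],[255,[-0.015,-0.115,0],[0,0,0]]]}}

```text
time_s: 23.1
tool_pos: [496.6, 42.2, 252.7]
tool_rot: [2.344, 2.091, -0.0]
contact_force: [-0.6, -0.5, -0.6]
grip_width: 0.001
```

Request:
{"fn": "move_arm", "kwargs": {"steps": [[255,[0,-0.003,0],[0,0,0]],[255,[-0.001,-0.006,0],[0,0,0]],[255,[-0.001,-0.008,0],[0,0,0]],[255,[-0.001,-0.008,0],[0,0,0]]]}}

```text
time_s: 23.6
tool_pos: [495.5, 34.5, 252.7]
tool_rot: [-2.344, -2.092, -0.0]
contact_force: [-0.9, 1.5, 0.7]
grip_width: -0.0
```

```bash
python3 lid.py; python3 -c "
from m import *
c=cam('side'); cv2.imwrite('pics/s10.png',cv2.resize(c['pixels'][180:420,220:500],None,fx=2,fy=2,interpolation=cv2.INTER_CUBIC))"
```

```text
side lid y range from blue well [-141.3 -140.7   38.3   40.8]
scene lid y range from blue well [-140.8 -139.6   38.    41.6]
```

View pics/s10.png

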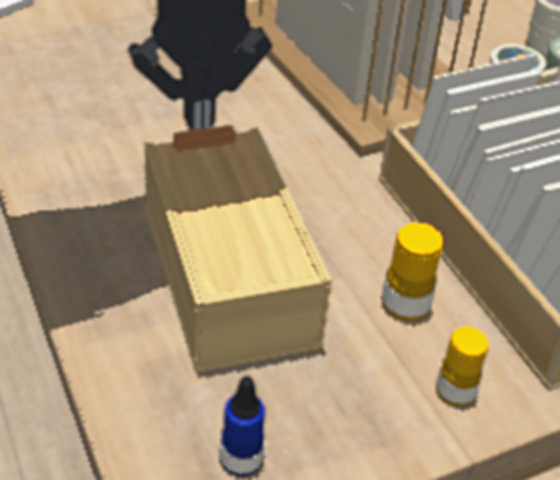

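The lid now covers the wells and is almost at the closed end. I press on in small steps until the force rises.

Request:
{"fn": "move_arm", "kwargs": {"steps": [[255,[0,-0.002,0],[0,0,0]],[255,[0,-0.004,0],[0,0,0]],[255,[0,-0.004,0],[0,0,0]]]}}

```text
time_s: 24.12
tool_pos: [495.3, 32.5, 252.8]
tool_rot: [-2.337, -2.091, -0.009]
contact_force: [0.7, 30.3, 4.7]
grip_width: -0.0
```

The force rose to 30 N, so the lid is against its stop. I back off and check.

Request:
{"fn": "move_arm", "kwargs": {"steps": [[255,[0,0.006,0],[0,0,0]],[255,[0.002,0.03,0],[0,0,0]],[255,[0.002,0.05,0.04],[0,0,0]],[255,[0.002,0.05,0.09],[0,0,0]],[255,[0.002,0.05,0.15],[0,0,0]],[255,[0.002,0.05,0.15],[0,0,0]],[255,[0.002,0.05,0.15],[0,0,0]]]}}

```text
time_s: 25.0
tool_pos: [497.5, 80.4, 402.3]
tool_rot: [2.344, 2.092, -0.0]
contact_force: [0.6, 0.1, -0.1]
grip_width: -0.002
```

```bash
python3 lid.py; python3 - <<'E'
from m import *
c=cam('wrist'); save(c,'w11.png')
v,u=np.nonzero(c['z_map']>0); P=depthpt(c,np.c_[u,v]); k=(P[:,2]>86)&(P[:,2]<94)&(abs(P[:,1]-15)<40)&(abs(P[:,0]-494)<50)
print(cv2.minAreaRect(P[k][:,:2].astype(np.float32)), k.sum())
for n in ('scene','side'):
    c=cam(n); h,s,v=cv2.split(cv2.cvtColor(c['pixels'],cv2.COLOR_BGR2HSV))
    for nm,m in dict(blue=(s>90)&(v>25)&(h>105)&(h<132),yellow=(s>150)&(v>60)&(h>15)&(h<32)).items():
        for b in blobs(m,60):
            y,x=np.nonzero(b); P=depthpt(c,np.c_[x,y]); P=P[(P[:,2]>37)&(P[:,2]<57)]
            if len(P)>15 and 380<P[:,0].mean()<680 and -320<P[:,1].mean()<-150: print(n,nm,circ(P).round(1))
s=arm.state(); print(s['time_s'],s['contact_force'])
E
```

```text
side lid y range from blue well [-141.5 -140.6   37.9   41.2]
scene lid y range from blue well [-140.9 -139.8   38.4   41.9]
((493.9658508300781, 19.95864486694336), (12.458486557006836, 55.76787567138672), 77.7907485961914) 414
scene blue [ 418.3 -243.8]
scene yellow [ 604.9 -160.9]
scene yellow [ 598.2 -249.7]
side blue [ 417.9 -243.3]
side yellow [ 605.2 -162.5]
side yellow [ 598.  -249.9]
25.25 [ 0.62954158 -0.89546204  0.05852943]
```

View pics/w11.png

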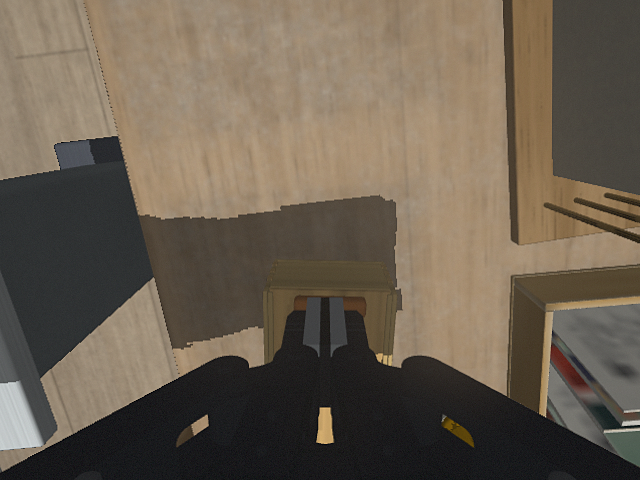

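The bar's apparent travel is about 153 mm against an expected 155–160, and the fingers partly hid it. I'll measure again from a clear viewpoint.

Request:
{"fn": "move_arm", "kwargs": {"steps": [[255,[0,-0.05,0],[0,0,0]],[255,[0,-0.1,0],[0,0,0]],[255,[0,-0.11,0],[0,0,0]],[255,[0,-0.11,0],[0,0,0]],[255,[0,-0.11,0],[0,0,0]]]}}

```text
time_s: 25.88
tool_pos: [497.5, -28.6, 402.5]
tool_rot: [-2.343, -2.093, 0.0]
contact_force: [0.1, -0.2, -0.3]
grip_width: 0.002
```

```bash
python3 - <<'E'
from m import *
c=cam('wrist'); print(c['o'].round(1))
v,u=np.nonzero(c['z_map']>0); P=depthpt(c,np.c_[u,v]); k=(P[:,2]>86)&(P[:,2]<94)&(abs(P[:,1]-15)<40)&(abs(P[:,0]-494)<50)
print(cv2.minAreaRect(P[k][:,:2].astype(np.float32)), k.sum())
a=np.radians(7.9); ey=np.array([np.sin(a),np.cos(a)]); ex=np.array([ey[1],-ey[0]])
q=(P[:,:2]-[486.9,-28.9])@np.c_[ex,ey]
for x0 in (-36,36,-49,49):
    k=(abs(q[:,0]-x0)<3)&(P[:,2]>68)&(P[:,2]<85); j=np.argsort(q[k,1]); print('x',x0,'outer end q',q[k,1][j][-6:].round(1),'z',P[k,2][j][-6:].round(0))
cv2.imwrite('pics/w12.png',cv2.resize(c['pixels'][80:330,200:460],None,fx=2.2,fy=2.2,interpolation=cv2.INTER_CUBIC))
E
```

```text
[505.7  44.3 372.4]
((493.301513671875, 16.839561462402344), (14.08914852142334, 55.23481750488281), 82.32087707519531) 1620
x -36 outer end q [56.1 56.1 56.1 56.1 56.2 56.2] z [69. 69. 70. 68. 69. 69.]
x 36 outer end q [56.2 56.2 56.2 56.2 56.2 56.2] z [74. 75. 77. 75. 75. 76.]
x -49 outer end q [55.9 55.9 56.1 56.1 56.1 56.2] z [70. 72. 73. 75. 75. 76.]
x 49 outer end q [55.9 56.1 56.1 56.1 56.1 56.2] z [77. 69. 70. 79. 79. 70.]
```

View pics/w12.png

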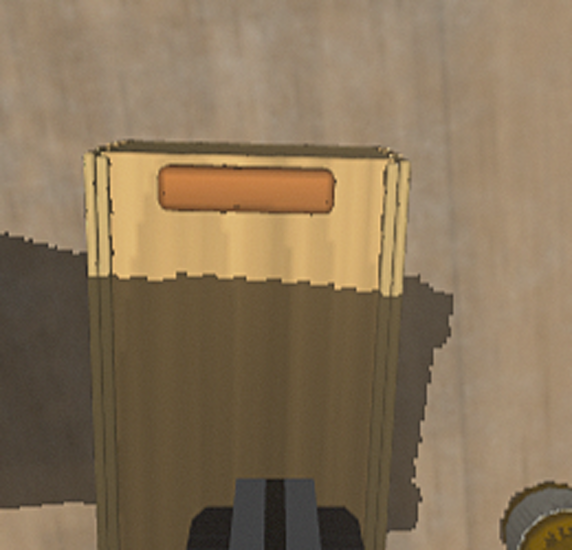

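With the view clear, the bar centre has moved 156 mm, which is in the expected 155–160. The lid's outer end is flush with the ends of the side walls, and nothing touches the robot. I hand in.

```bash
python3 -c "
from plant import arm
print(arm.finish_job())"
```

```text
the job is handed in; nothing more can be done
None
```

The ink box is made up and handed in at about 26 s of robot time; no verdict was reported. I stood green, red and blue in the wells of their own colours, then pushed the lid shut with closed fingers on its grip bar until the stop gave about 30 N.

**Bottles in the set:** before closing, the cap tops stood at z≈67 mm, as they should with the bottles down on the well floors. All were within about 4 mm of the well middles. They are under the lid now, so I could not check them again.

**Lid:** its outer end is flush with the box's side walls, and the grip bar moved 156 mm, within the expected 155–160. A first reading of about 153 mm disagreed, because the fingers partly hid the bar; the 156 came from a clear view.

**Bottles left out:** the small yellow and the tall refill are still upright, and their measured positions agree with the start to about 1 mm. The robot was touching nothing when I handed in.

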